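Set the conveyor's diverter gate with its perforated stay

ROBOT

A 7-joint arm with a two-finger parallel gripper is mounted at the origin on the work surface. World frame = base frame: x ahead of the robot, y to its left, z up, the work surface at z = 0. Lengths are in m, angles in rad, forces in N, time in s.
With the tool pointing down it reaches from about 0.35 to 0.9 m from the base axis. Payload 8.1 kg.
Tool frame: the origin (TCP) lies at the very end of the fingers, on their centre line; the grasp point (between the pads) lies 19 mm behind it; y points along the fingers, x is the direction in which the jaws open and shut, and the axes are right-handed (so a half turn about y gives the same grasp; the last joint's range is limited). The gripper opens to 92 mm and grips with 3 to 60 N. Pads are 19 mm wide; open, the fingers measure 130 mm over their backs; the gripper's body (75 mm by 190 mm) begins 47 mm behind the grasp point.
Start: joints at [-1.307, 0.434, 0.025, 1.573, -0.012, 1.134, -0.075], TCP at [0.224, 0.583, 0.227] pointing down, gripper open.
Joint ranges: [-2.62, 2.62], [-0.44, 2.09], [-1.27, 1.32], [0.08, 2.57], [-1.32, 4.46], [0.12, 2], [-2.74, 2.74]. Speed limits (rad/s): [2.22, 2.22, 3.01, 3.01, 3.14, 3.14, 3.14].

INTERFACE

Orientations are given as a rotation vector (axis times angle).
In Python, from cell import arm, imaging gives the robot as it stands. The module is installed in compiled form; this text tells all that it offers.
- The arm moves only by the tool send_rows, never from a script. Its argument "steps" is a list of rows, each a list of 5 numbers: the opening, from 0 (shut) to 1 (fully open), then the shift along the tool's x, y, z in cm, then the turn about the tool's y in rad. In form: [[jaw, x, y, z, roll], ...]. A call has 1 to 20 rows; each row is the pose to reach, as a shift and turn from the pose commanded when the call began, along the tool's axes at that moment; what a row does not reach only later rows make up. A row lasts 1/8 s, in which the tool goes at most 62.5 mm and 10.7 degrees, less where a joint would pass 70% of its speed; a pose out of reach is approached as far as the arm can. A call with a gripper value outside its range is refused whole. The fingers move at their own pace and stop on an object; "squeeze" is the grip in N (left out, the last holds). Time passes only in rows, so rows that repeat a pose let the fingers close. It gives the time, the measured TCP pose, the force and the opening at its end, in the units of the state.
- arm.observe(): the state, without advancing time (a new reading comes with each control period).
- imaging.get_image(name): name is "scene" or "top" or "wrist"; returns the picture (384x512x3 uint8, blue, green, red); there is no depth.
- imaging.camera_params(name): a dict with "camera_matrix" (3x3 intrinsics, pixels), "distortion" ([k1, k2, p1, p2, k3] as OpenCV has them; the pictures are not rectified), "position" and "orientation" of the camera in the world; the wrist camera has in their place "mount" (4x4, takes a point from camera to tool coordinates, whose origin is the TCP and whose axes are the tool frame's). Camera axes: x right, y down, z forward; pixel columns grow to the right and rows downward; lengths in m; the calibration is good to about 2 mm. A picture is of the moment at which its call begins: read the wrist's pose just before it. camera_params takes no time and is no camera call.
- arm.sign_off(): hands the job in, once; it reports no verdict.
The state is a dict: "clock": time; "joints": joint angles; "dq": joint speeds; "joint_efforts": joint torques, N m; "position": TCP position; "ee_rot": TCP orientation; "force": force on the tool from outside, world axes, zero at the start; "ft_torque": the same for the moment, N m; "width": opening from 0.0 (shut) to 1.0 (fully open).
Only numpy, scipy, OpenCV 4.12 (cv2) and the standard library are available. Lean on these libraries where they do the work, as an engineer would, in place of code of your own. Each camera call takes 0.05 s, during which the arm holds its last target.

TASK

The diverter gate of the bench conveyor is sprung shut and its perforated stay bar is parked to one side. Take the bar by its upright fin, draw the gate open against its spring, and drop the second hole from the fin over the peg on the near fence so that the bar lies flat on the fence and holds the gate open; then let go. Feel for the peg gently rather than forcing the bar down, and leave the parts on the belt and the things on the bench alone.

Things in the scene. Friction and masses are not known exactly. Their poses are not given: they have to be found in the camera images.
- rig: Bench conveyor, fixed in a run, 500 mm long along its y axis. Origin on the table under the middle of the near fence (robot's side); x points across the belt away from the robot, z up. Near fence: aluminium bar, x from -20 to 20 mm, flat top 120 mm above the table. Behind it the belt (top at 80 mm) and the far fence (x = 212 mm, top at 110 mm).
- peg_place (a point): Middle of a short slot in the near fence's flat top, at the level of that top; axes as the rig's. A plain steel peg, 11 mm diameter, 16 mm tall, flat tip with 1 mm chamfer, stands clamped in the slot: its y is 0 here, but its x is anywhere from -11 to +11 mm, constant in a run and not measured. Find it by eye or by feel.
- gate (a joint): Angle of the diverter gate: 0 = shut (along the far fence), grows as it swings towards the near fence, stop at 0.8 rad. A spring closes it: 0.38 N m at 0, 0.72 N m at 0.28 rad. Upright hinge axis at x = 185, y = 157 mm in the rig's frame; the gate points from there to the rig's -y when shut.
- gate_pin (a point): Foot of the gate's upright pin, 160 mm from the hinge axis, on a lug level with the near fence's top. The pin is polished and greased (so is the peg), has 8 mm diameter, is 40 mm tall and has a cap of 18 mm diameter that keeps the stay on it.
- stay_eye (a point): Centre of the stay's eye (11 mm hole) at the bar's underside, loose on the gate's pin, which it never leaves. Stay: loose steel bar 238 x 24 x 6 mm, 0.2 to 0.32 kg; x axis along the bar, which extends to -x from here, z up. 13 mm holes at x = -72, -104, -136, -168 mm; fin at -205 mm. At the start it lies flat on the lug and near fence, swung 0.25 to 0.5 rad to the rig's +y.
- stay_hole (a point): Centre of the wanted hole of the stay, the second from the fin, 136 mm from the eye, 13 mm diameter, at the bar's underside.
- stay_fin (a point): Centre of the upright fin, the handle near the stay's free end: a steel plate 32 mm long along the bar, 10 mm thick across it, rising from the bar's top (6 mm above its underside) to 43 mm above the underside; this point is 24 mm above the underside. Axes as the bar's.
- slug: aluminium slug, 32 mm diameter, 26 mm tall, on the belt; bystander
- cap_part: black round cap with a neck, 36 mm diameter, 28 mm tall, on the belt; bystander
- white_block: white plastic block 34 x 30 x 26 mm, on the belt; bystander
- parts_tray: open grey tray 160 x 120 x 35 mm on the table; bystander
- wrench: spanner lying on the table; bystander
- driver: screwdriver lying on the table; bystander
- relay: white relay housing 70 x 45 x 60 mm on the table; bystander

How it is judged:
On the way:
1. the gate is drawn open while the stay is lifted clear of the fence (value of joint gate above 0.17 rad and z of stay_hole in the frame of peg_place above 0.01 m), for 0.1 s.
At the end, for the whole second after the job is handed in: The second hole from the fin sits over the peg (hole within 16 mm of the slot's middle, which only this hole can be), the bar lies flat on the fence (hole within 3 mm and eye within 6 mm of the fence-top level), the gate stands open at 0.205 to 0.43 rad held by the stay, and all is at rest (horizontal distance between stay_hole and peg_place below 0.016 m and z of stay_hole in the frame of peg_place below 0.003 m and z of stay_eye in the frame of peg_place below 0.006 m and value of joint gate between 0.205 and 0.43 rad and velocity of joint gate between -0.05 and 0.05 rad/s); the robot touches nothing.
It fails at once if the stay is forced against the conveyor, its gate or its peg with more than 30 N (contact force between stay and rig above 30 N).
It fails at once if a bystander on the belt or the bench is shifted by more than 20 mm (distance of any of slug, cap_part, white_block, parts_tray, wrench, driver, relay from where it was at the start of the episode above 0.02 m).
It also fails if it takes over 72 s, if anything falls off the work surface, if the arm or the gripper's body presses on something with over 40 N, if the wrist force passes 120 N, or if a joint passes its speed limit or range.

## Working session

There is one attempt and no reset: what is moved stays moved. The work goes in short steps, Python scripts to look and compute and a tool call to move; the robot and the scene stay as the last step left them, time stands still between calls to the robot, and variables do not carry over. Pictures are saved under pics/ and viewed, and the job is handed in when it is done.

Besides the shell and the picture viewer there is one more tool, called after "Request:" as name(argument=value, ...) on one line, values as JSON. send_rows: Moves the arm, as the interface text tells. Its arguments: {"type":"object","properties":{"steps":{"type":"array","items":{"type":"array","items":{"type":"number"}}},"squeeze":{"type":"number"}},"required":["steps"]}

```bash
mkdir -p pics
python3 - <<'E'
from cell import arm, imaging
import cv2
s=arm.observe(); print({k:(v if not hasattr(v,'__len__') else [round(float(x),4) for x in v]) for k,v in s.items()})
for n in ("scene","top","wrist"):
    print(n,imaging.camera_params(n)); cv2.imwrite(f"pics/{n}0.png",imaging.get_image(n))
E
```

```text
{'clock': 0.0, 'joints': [-1.3066, 0.4352, 0.025, 1.5741, -0.0115, 1.134, -0.0751], 'dq': [0.0003, 0.0027, 0.0014, -0.0005, 0.0002, -0.0, 0.0], 'joint_efforts': [-0.0005, -66.7862, 0.9846, -31.4455, -0.0605, 0.0431, 0.0002], 'position': [0.224, 0.5829, 0.226], 'ee_rot': [-1.3617, -0.9341, 0.936], 'force': [-0.1337, 0.0756, -0.2684], 'ft_torque': [0.0064, -0.0724, -0.0319], 'width': 0.9975835264521582}
scene {'camera_matrix': array([[353.13791681,   0.        , 258.42303849],
       [  0.        , 353.13791681, 192.90543484],
       [  0.        ,   0.        ,   1.        ]]), 'distortion': array([-0.00140906,  0.        ,  0.        ,  0.        ,  0.        ]), 'position': array([1.02590934, 0.43736001, 0.91092437]), 'orientation': array([-1.10299167, -2.49009934,  0.85822299])}
top {'camera_matrix': array([[414.41239739,   0.        , 254.55581597],
       [  0.        , 414.41239739, 196.71395527],
       [  0.        ,   0.        ,   1.        ]]), 'distortion': array([0.0068551, 0.       , 0.       , 0.       , 0.       ]), 'position': array([0.28870773, 0.01666613, 1.2908231 ]), 'orientation': array([-2.12293971,  2.08914259, -0.22209405])}
wrist {'camera_matrix': array([[267.35095537,   0.        , 257.93165395],
       [  0.        , 267.35095537, 192.27434482],
       [  0.        ,   0.        ,   1.        ]]), 'distortion': array([-0.05394634,  0.        ,  0.        ,  0.        ,  0.        ]), 'mount': array([[ 9.99998161e-01,  1.60979859e-03, -1.04250968e-03,
         4.72012135e-04],
       [ 1.47520936e-03, -2.98267637e-01,  9.54481137e-01,
        -1.57739773e-01],
       [ 1.22557549e-03, -9.54480919e-01, -2.98269464e-01,
         8.18976825e-02],
       [ 0.00000000e+00,  0.00000000e+00,  0.00000000e+00,
         1.00000000e+00]])}
```

View pics/scene0.png

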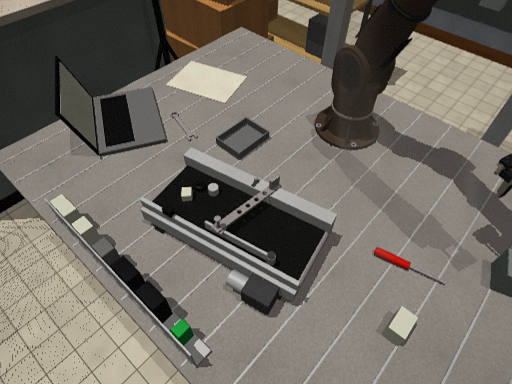

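View pics/top0.png

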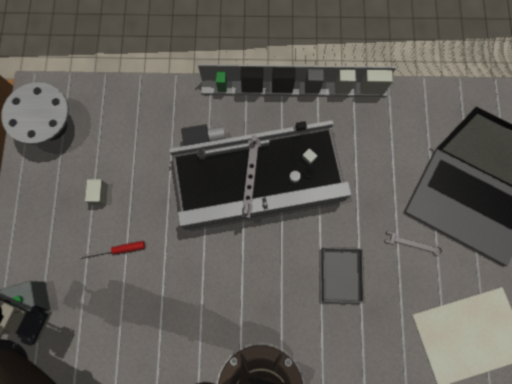

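View pics/wrist0.png

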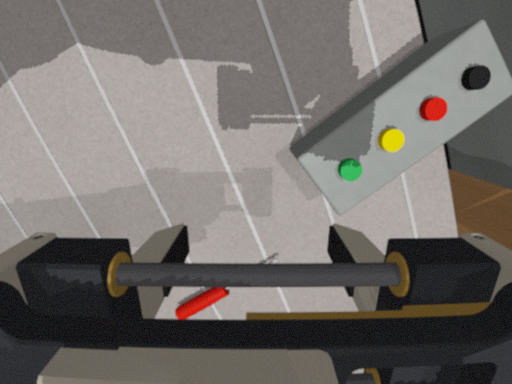

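The top view shows the conveyor at about (260,170), with the near fence from (180,217) to (348,190). The stay bar runs from the eye at about (254,145) to the fin at about (248,208), and the peg is near (265,203). I'll enlarge that area.

Run:
```python
import cv2
a=cv2.imread("pics/top0.png")[115:230,165:355]; cv2.imwrite("pics/topc.png",cv2.resize(a,None,fx=4.2,fy=4.2,interpolation=cv2.INTER_CUBIC))
a=cv2.imread("pics/scene0.png")[145:300,135:340]; cv2.imwrite("pics/scenec.png",cv2.resize(a,None,fx=3.8,fy=3.8,interpolation=cv2.INTER_CUBIC))
```

```text
(no output)
```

View pics/topc.png

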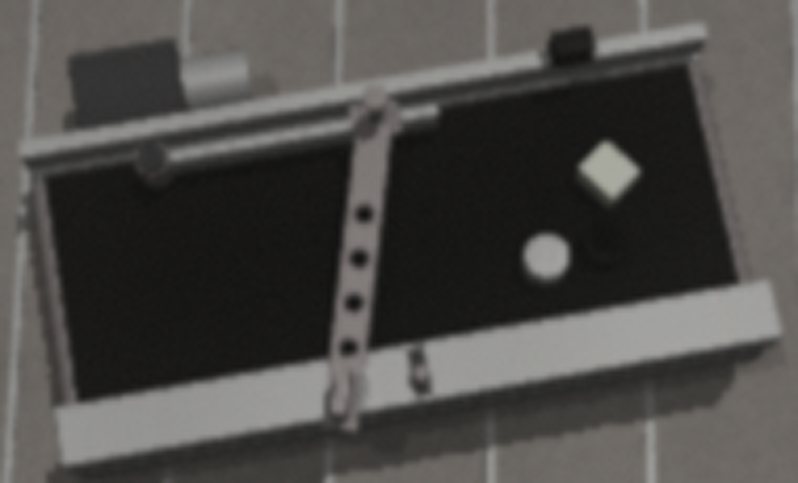

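View pics/scenec.png

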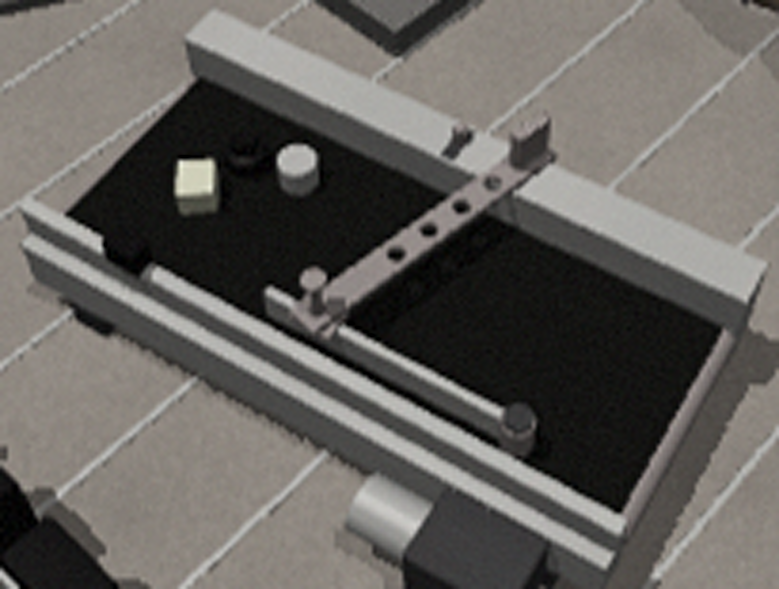

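```bash
cat > h.py <<'E'
import numpy as np, cv2
from scipy.spatial.transform import Rotation as R
def ray(P,uv):
    uv=np.asarray(uv,float).reshape(-1,1,2)
    n=cv2.undistortPoints(uv,P['camera_matrix'],P['distortion']).reshape(-1,2)
    d=np.c_[n,np.ones(len(n))]@R.from_rotvec(P['orientation']).as_matrix().T
    return P['position'],d
def onz(P,uv,z):
    o,d=ray(P,uv); return o+d*((z-o[2])/d[:,2])[:,None]
def proj(P,X):
    Rm=R.from_rotvec(P['orientation']).as_matrix()
    r=cv2.Rodrigues(Rm.T)[0]; t=-Rm.T@P['position']
    return cv2.projectPoints(np.asarray(X,float).reshape(-1,3),r,t,P['camera_matrix'],P['distortion'])[0].reshape(-1,2)
def wristP(P,s):
    Rt=R.from_rotvec(s['ee_rot']).as_matrix(); M=P['mount']
    return dict(camera_matrix=P['camera_matrix'],distortion=P['distortion'],position=Rt@M[:3,3]+s['position'],orientation=R.from_matrix(Rt@M[:3,:3]).as_rotvec())
E
python3 - <<'E'
from h import *
from cell import imaging
P=imaging.camera_params("top")
a=cv2.imread("pics/top0.png"); g=cv2.cvtColor(a,6)
print(g[205:226:1,200], g[195:216,320])
for thr in (130,140,150,160):
    m=((g>thr)).astype(np.uint8); m[:184]=0; m[232:]=0; m[:,:175]=0;m[:,355:]=0
    n,l,st,c=cv2.connectedComponentsWithStats(m)
    ks=[k for k in range(1,n) if st[k,4]>200]; print(thr,[(st[k],c[k]) for k in ks])
    ys,xs=np.where(np.isin(l,ks))
    w=onz(P,np.c_[xs,ys],.12)[:,:2]
    r=cv2.minAreaRect((w*1000).astype(np.float32)); print(r)
E
```

```text
[ 24  27  58 115 141 147 148 147 147 149 149 147 148 149 148 147 134  92
  53  44  42] [162 162 161 161 152 109  64  48  46  43  49  56  60  66  72  75  74  76
  78  95 124]
130 [(array([ 266,  184,   85,   25, 1054], dtype=int32), array([307.9857685 , 195.32637571])), (array([179, 201,  64,  24, 790], dtype=int32), array([210.50253165, 212.92278481]))]
((525.6475830078125, -5.2447509765625), (37.768856048583984, 499.6387939453125), 11.376513481140137)
140 [(array([267, 184,  84,  25, 999], dtype=int32), array([308.02902903, 195.43643644])), (array([179, 202,  64,  23, 737], dtype=int32), array([210.87381275, 212.79104478]))]
((525.3508911132812, -5.846923828125), (35.90586853027344, 496.7376708984375), 11.377298355102539)
150 [(array([267, 184,  83,  24, 916], dtype=int32), array([308.89847162, 195.19432314])), (array([215, 202,  27,  15, 255], dtype=int32), array([229.06666667, 209.71764706]))]
((535.060546875, -54.79377746582031), (34.0615119934082, 394.4456787109375), 11.378058433532715)
160 [(array([310, 185,  38,  15, 337], dtype=int32), array([328.23442136, 191.91097923]))]
((561.9655151367188, -190.62765502929688), (29.0347957611084, 110.19874572753906), 11.427875518798828)
```

Run:
```python
from h import *
from cell import imaging
P=imaging.camera_params("top");S=imaging.camera_params("scene")
th=np.deg2rad(11.378); Rz=np.array([[np.cos(th),-np.sin(th)],[np.sin(th),np.cos(th)]]); o=np.array([.5256,-.0052])
rig=lambda w:(np.asarray(w)[:,:2]-o)@Rz*1000
world=lambda r,z:np.r_[o+Rz@np.array(r)/1000,z]
print("slot px top,scene",proj(P,[world((0,0),.12)]),proj(S,[world((0,0),.12)]))
print("fence corners scene",proj(S,[world((x,y),.12) for x in(-20,20) for y in (-250,250)]).round(1).tolist())
# holes top
for nm,PP,off,f,pts in (("top",P,(165,115),4.2,[(365,213),(359,258),(354,302),(348,347)]),("scene",S,(135,145),3.8,[(397,254),(429,229),(461,207),(493,182)])):
    g=cv2.cvtColor(cv2.imread(f"pics/{nm}0.png"),6).astype(float)
    for p in pts:
        u,v=np.array(off)+(np.array(p)+.5)/f-.5
        for _ in range(3):
            ys,xs=np.mgrid[int(round(v))-3:int(round(v))+4,int(round(u))-3:int(round(u))+4]
            w=np.clip(95-g[ys,xs],0,None)*(np.hypot(xs-u,ys-v)<3); u,v=(w*xs).sum()/w.sum(),(w*ys).sum()/w.sum()
        W=onz(PP,[(u,v)],.124)
        print(nm,round(u,1),round(v,1),W.round(4)[0],rig(W).round(1)[0])
    print()
# pin predicted at gate 0: hinge(185,157), 160 => (185,-3)
print("pin foot", proj(P,[world((185,-3),.12)]),proj(S,[world((185,-3),.12)]),world((185,-3),.12))
```

```text
slot px top,scene [[264.62215369 203.06975046]] [[254.7810586  182.59197376]]
fence corners scene [[190.4, 147.2], [336.7, 214.1], [182.6, 154.8], [330.9, 224.5]]
top 251.2 165.5 [0.6364 0.0353 0.124 ] [116.7  17.9]
top 250.0 176.1 [0.6043 0.0383 0.124 ] [85.7 27.1]
top 248.8 186.7 [0.5726 0.0413 0.124 ] [55.2 36.3]
top 247.5 197.3 [0.5409 0.0444 0.124 ] [24.8 45.6]

scene 238.7 211.5 [0.6344 0.0344 0.124 ] [114.5  17.3]
scene 247.4 205.2 [0.6027 0.0372 0.124 ] [83.9 26.3]
scene 255.9 199.1 [0.571  0.0401 0.124 ] [53.4 35.4]
scene 263.7 192.8 [0.5392 0.0413 0.124 ] [22.5 42.9]

pin foot [[254.02894398 142.95499061]] [[217.99566567 227.74336065]] [0.70755604 0.02835593 0.12      ]
```

```bash
cat >> h.py <<'E'
th=np.deg2rad(11.378); Rz=np.array([[np.cos(th),-np.sin(th)],[np.sin(th),np.cos(th)]]); o=np.array([.5253,-.0055])
rig=lambda w:(np.asarray(w).reshape(-1,3)[:,:2]-o)@Rz*1000
world=lambda r,z:np.r_[o+Rz@np.array(r)/1000,z]
def delta(s,target,xdir=None):
    """shift cm in tool axes; roll about tool y so that tool x horizontal points to xdir (world angle)"""
    Rt=R.from_rotvec(s['ee_rot']).as_matrix()
    d=Rt.T@(np.asarray(target)-s['position'])*100
    roll=None
    if xdir is not None:
        v=Rt.T@np.array([np.cos(xdir),np.sin(xdir),0]); roll=np.arctan2(-v[2],v[0])
    return d.round(2),roll
E
python3 - <<'E'
from h import *
from cell import arm
s=arm.observe(); print(R.from_rotvec(s['ee_rot']).as_matrix().round(3))
fin=world((-11.5,56),.15); print("fin",fin)
b=-0.094+np.pi/2
for x in (b,b-np.pi): print(x, delta(s,fin+[0,0,.08],x))
E
```

```text
[[ 0.359 -0.    -0.933]
 [ 0.933 -0.001  0.359]
 [-0.001 -1.    -0.   ]]
fin [0.50297828 0.0471307  0.15      ]
1.4767963267948965 (array([-40.02,  -0.33, -45.26]), np.float64(-0.2728802292266182))
-1.6647963267948966 (array([-40.02,  -0.33, -45.26]), np.float64(2.868712424363175))
```

Run:
```python
from h import *
from cell import arm
s=arm.observe(); print(delta(s,[.44,.02,.227],1.477))
```

```text
(array([-4.481e+01, -3.000e-02, -4.035e+01]), np.float64(-0.27308390256882425))
```

Request:
send_rows(steps=[[1,-4.5,0,-4,-0.05],[1,-9,0,-8,-0.1],[1,-13.5,0,-12,-0.15],[1,-18,0,-16,-0.2],[1,-22.4,0,-20,-0.273],[1,-27,0,-24,-0.273],[1,-31.4,0,-28.2,-0.273],[1,-36,0,-32.3,-0.273],[1,-40.5,0,-36.3,-0.273],[1,-44.8,0,-40.3,-0.273],[1,-44.8,0,-40.3,-0.273],[1,-44.8,0,-40.3,-0.273]])

```text
clock: 1.65
position: [0.4394, 0.0209, 0.2265]
ee_rot: [-1.252, -1.139, 1.14]
force: [0.5, 0.2, 0.3]
width: 1.001
```

Run:
```python
from h import *
from cell import arm,imaging
s=arm.observe(); print(s['clock'],s['position'],s['dq'].round(3) if hasattr(s['dq'],'round') else s['dq'],R.from_rotvec(s['ee_rot']).as_matrix().round(3))
np.save("s1.npy",np.r_[s['position'],s['ee_rot']])
a=imaging.get_image("wrist"); cv2.imwrite("pics/wrist1.png",a)
P=wristP(imaging.camera_params("wrist"),s)
print(proj(P,[world((0,0),.12),world((-11.5,56),.163)]))
```

```text
1.65 [0.43936933 0.0209006  0.2265448 ] [-0.023 -0.004 -0.022  0.003 -0.     0.001 -0.002] [[ 0.094 -0.001 -0.996]
 [ 0.996  0.     0.094]
 [ 0.    -1.     0.001]]
[[241.46428111 265.57196947]
 [291.01191015 265.99145886]]
```

View pics/wrist1.png

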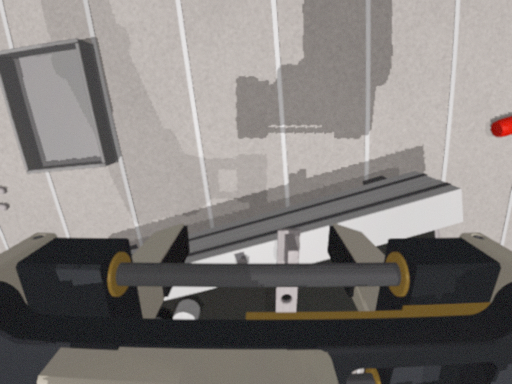

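The fence, bar and fin are visible around (290,240), and the peg near (242,258) is half hidden by the gripper bar. I'll move 8 cm further forward so the peg is in view.

Request:
send_rows(steps=[[1,0,0,-4,0],[1,0,0,-8,0],[1,0,0,-8,0],[1,0,0,-8,0]])

```text
clock: 2.2
position: [0.5182, 0.0143, 0.2263]
ee_rot: [-1.25, -1.14, 1.142]
force: [-0.7, -1.3, -0.1]
width: 1.0
```

Run:
```python
from h import *
from cell import arm,imaging
s=arm.observe(); print(s['clock'],s['position'],s['dq'])
np.save("s2.npy",np.r_[s['position'],s['ee_rot']])
a=imaging.get_image("wrist"); cv2.imwrite("pics/wrist2.png",a)
P=wristP(imaging.camera_params("wrist"),s)
print(proj(P,[world((0,0),.12),world((-11,0),.136),world((11,0),.136),world((-11.5,56),.163)]))
c=a[100:250,160:360]; cv2.imwrite("pics/wrist2c.png",cv2.resize(c,None,fx=4,fy=4,interpolation=cv2.INTER_CUBIC))
```

```text
2.2 [0.51823752 0.01432253 0.22627031] [ 0.00172222 -0.01854667  0.00390045  0.01213972  0.00118194  0.00033985
  0.00281268]
[[239.23458884 199.90830704]
 [234.67654225 194.98411419]
 [241.51116534 215.08166499]
 [293.72009778 186.39778549]]
```

View pics/wrist2c.png

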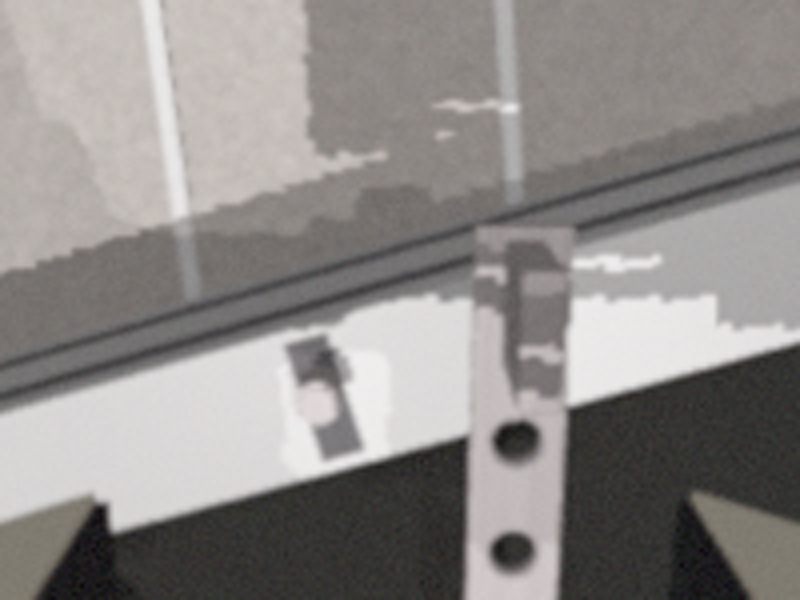

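The close-up shows the peg tip as a disc at full-image pixel (239.1,200.6) and the slot centred at about (240.4,199.1). The holes next to the fin are at crop (516,441) and (513,551). I'll turn these into rig coordinates.

Run:
```python
from h import *
from cell import arm,imaging
v=np.load("s2.npy"); s=dict(position=v[:3],ee_rot=v[3:])
P=wristP(imaging.camera_params("wrist"),s)
c=lambda x,y:[(160+(x+.5)/4-.5,100+(y+.5)/4-.5)]
for n,p,z in (("peg",(318,404),.136),("slot",(323,398),.12),("slotends",(306,341),.12),("",(342,455),.12),("h4",(516,441),.124),("h3",(513,551),.124),("barend L",(476,228),.126),("barend R",(574,228),.126),("fintop front L",(522,272),.163),("fintop R",(568,270),.163),("fin back L",(522,398),.163),("fin back R",(566,396),.163)):
    W=onz(P,c(*p),z); print(n,W[0].round(4),rig(W)[0].round(1))
```

```text
peg [ 0.5207 -0.004   0.136 ] [-4.2  2.4]
slot [ 0.5245 -0.0042  0.12  ] [-0.5  1.4]
slotends [ 0.5088 -0.0069  0.12  ] [-16.4   1.9]
 [ 0.5409 -0.001   0.12  ] [16.2  1.4]
h4 [0.5395 0.0449 0.124 ] [23.9 46.6]
h3 [0.5711 0.0423 0.124 ] [54.3 37.9]
barend L [0.4826 0.0382 0.126 ] [-33.3  51.3]
barend R [0.4847 0.062  0.126 ] [-26.5  74.1]
fintop front L [0.4863 0.045  0.163 ] [-28.3  57.2]
fintop R [0.4867 0.0547 0.163 ] [-26.   66.6]
fin back L [0.5143 0.0434 0.163 ] [-1.2 50.1]
fin back R [0.5147 0.053  0.163 ] [ 1.1 59.5]
```

Run:
```python
from h import *
from cell import arm
s=arm.observe(); t=world((-11.8,57),.130); print(t,delta(s,t,1.481),s['position'])
```

```text
[0.50248689 0.04805186 0.13      ] (array([3.23, 9.65, 1.86]), np.float64(-0.0025674681249074844)) [0.51810595 0.01414356 0.22647009]
```

Request:
send_rows(steps=[[0.38,1.6,0,0.9,0],[0.38,3.2,1,1.9,0],[0.38,3.2,3,1.9,0],[0.38,3.2,5,1.9,0],[0.38,3.2,5,1.9,0]])

```text
clock: 2.88
position: [0.5015, 0.0472, 0.176]
ee_rot: [-1.25, -1.138, 1.142]
force: [-0.2, -0.7, -0.3]
width: 0.509
```

Run:
```python
from h import *
from cell import arm,imaging
s=arm.observe();  t=world((-11.8,57),.130); print(t,delta(s,t,1.481),s['position'],s['width'])
cv2.imwrite("pics/wrist3.png",imaging.get_image("wrist"))
a=imaging.get_image("scene")[110:260,165:365]; cv2.imwrite("pics/scene3.png",cv2.resize(a,None,fx=4,fy=4,interpolation=cv2.INTER_CUBIC))
```

```text
[0.50248689 0.04805186 0.13      ] (array([ 0.1,  4.6, -0.1]), np.float64(-0.003245929003556239)) [0.50148975 0.04718759 0.17597204] 0.5092717826811363
```

View pics/wrist3.png

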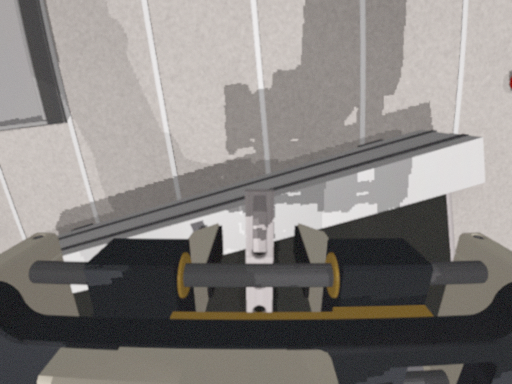

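View pics/scene3.png

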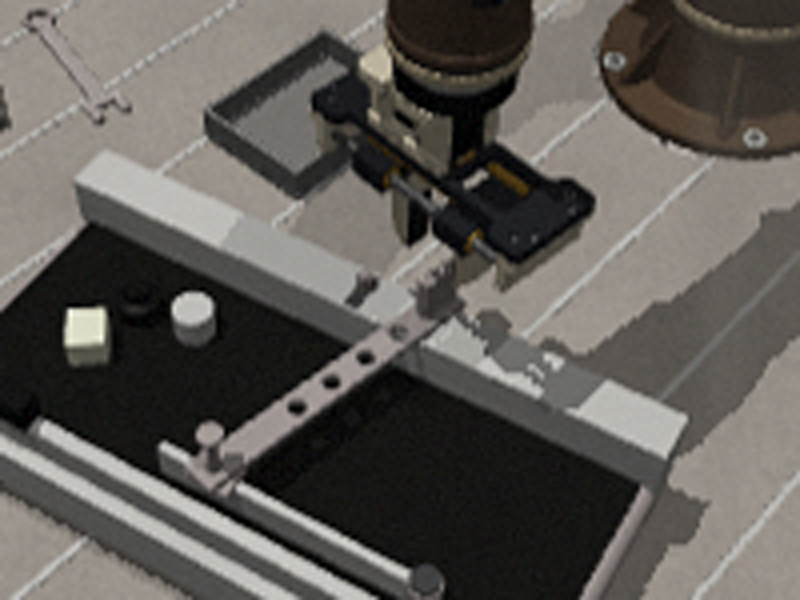

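The wrist view shows the fin centred between the fingers (column 260, with the fingers at 215 and 305). Both views show clear space around it, so I'll descend and grip.

Request:
send_rows(steps=[[0.38,0.05,1,-0.1,0],[0.38,0.1,2.5,-0.1,0],[0.38,0.1,4,-0.1,0],[0.38,0.1,4.6,-0.1,0],[0.38,0.1,4.6,-0.1,0]])

```text
clock: 3.6
position: [0.5041, 0.0476, 0.1301]
ee_rot: [-1.252, -1.139, 1.14]
force: [0.5, 0.1, 1.2]
width: 0.38
```

Request:
send_rows(steps=[[0,0,0,0,0],[0,0,0,0,0],[0,0,0,0,0],[0,0,0,0,0],[0,0,0,0,0],[0,0,0,0,0]], squeeze=30)

```text
clock: 4.35
position: [0.5047, 0.0478, 0.131]
ee_rot: [-1.252, -1.14, 1.139]
force: [-1.6, -0.4, 5.8]
width: 0.112
```

Run:
```python
from h import *
from cell import arm,imaging
s=arm.observe(); print(s['clock'],s['position'],s['width'],s['force'],rig(s['position']),R.from_rotvec(s['ee_rot']).as_matrix().round(3)[:2,0])
```

```text
4.35 [0.50467608 0.0478118  0.13102518] 0.11209781572184019 [-1.57435579 -0.3841552   5.83909682] [[-9.70120063 56.33277366]] [0.094 0.996]
```

Request:
send_rows(steps=[[0,0,0,0,0],[0,0,-0.4,0,0],[0,0,-0.8,0,0],[0,0,-1.2,0,0],[0,0,-1.6,0,0],[0,0,-2.0,0,0],[0,0,-2.2,0,0],[0,0,-2.2,0,0]], squeeze=50)

```text
clock: 5.35
position: [0.5045, 0.0477, 0.1529]
ee_rot: [-1.252, -1.14, 1.14]
force: [-0.2, 0.2, -2.7]
width: 0.105
```

```bash
cat > plan.py <<'E'
from h import *
from cell import arm
from scipy.optimize import brentq
def pin(g): return np.array([185-160*np.sin(g),157-160*np.cos(g)])
def path(peg,n=8,slack=1.5,d=203.5,hole=136,yaw0=-.2955,t0=0,tcp0=None):
    gf=brentq(lambda g:np.hypot(*(pin(g)-peg))-hole-slack,0,.8)
    v=pin(gf)-peg; yf=np.arctan2(v[1],v[0]); out=[]
    for t in np.linspace(0,1,n+1)[1:]:
        g=gf*t; y=yaw0+(yf-yaw0)*t
        p=pin(g)-(d+slack*min(1,2*t))*np.array([np.cos(y),np.sin(y)]); out.append((p,y,g))
    return out
E
python3 - <<'E'
from plan import *
from cell import imaging
s=arm.observe(); print(s['clock'],s['position'],s['force'],s['width'],rig(s['position']))
Rt=R.from_rotvec(s['ee_rot']).as_matrix()
yc=np.arctan2(Rt[1,0],Rt[0,0])-np.pi/2-th; print("yaw rig",yc)
for p,y,g in path(np.array([-4.2,0.])):
    w=world(p,s['position'][2]); dd,r=delta(s,w,y+th+np.pi/2)
    r=-(y+.2955)
    print(p.round(1),round(y,3),round(g,3),dd,round(r,3))
a=imaging.get_image("scene")[110:260,165:365]; cv2.imwrite("pics/scene4.png",cv2.resize(a,None,fx=4,fy=4,interpolation=cv2.INTER_CUBIC))
E
```

```text
5.35 [0.5045435  0.04774476 0.15286194] [-0.19392331  0.21121927 -2.68549675] 0.1051096651168694 [[-9.8443967  56.29319994]]
yaw rig -0.2924514082069312
[-19.   48.3] -0.253 0.041 [-1.03 -0.    0.64] -0.042
[-27.9  40.4] -0.211 0.082 [-2.04 -0.    1.27] -0.084
[-36.4  32.7] -0.169 0.124 [-3.02 -0.    1.87] -0.126
[-44.6  25.2] -0.127 0.165 [-3.98 -0.    2.43] -0.168
[-52.   17.8] -0.085 0.206 [-4.9  -0.    2.93] -0.21
[-59.   10.7] -0.043 0.247 [-5.78 -0.    3.39] -0.252
[-65.5   3.9] -0.001 0.289 [-6.63 -0.    3.82] -0.294
[-71.6  -2.8] 0.041 0.33 [-7.44 -0.    4.22] -0.336
```

View pics/scene4.png

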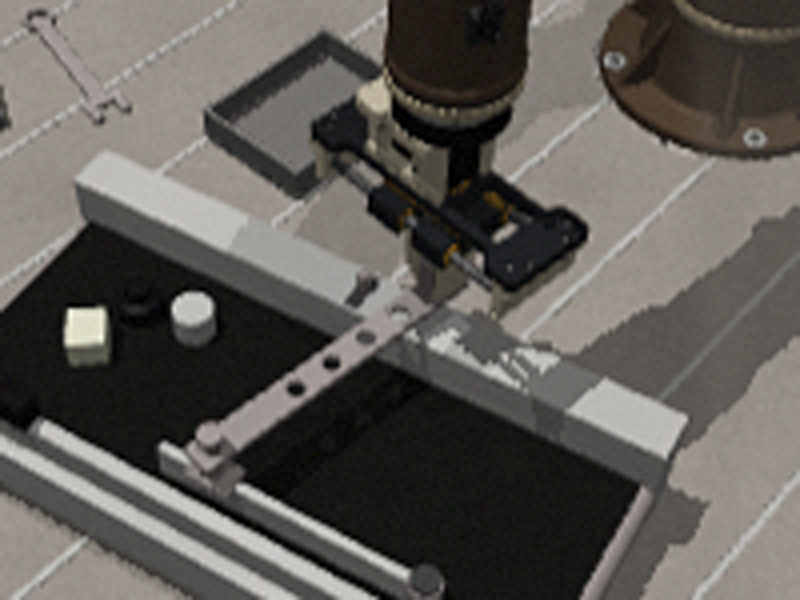

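The scene view shows the bar lifted clear and level at (310,380), with the eye still below the pin's cap at (210,435). I'll draw the gate in two halves and check the force in between.

Request:
send_rows(steps=[[0,-0.5,0,0.3,-0.021],[0,-1.03,0,0.64,-0.042],[0,-1.54,0,0.96,-0.063],[0,-2.04,0,1.27,-0.084],[0,-2.53,0,1.57,-0.105],[0,-3.02,0,1.87,-0.126],[0,-3.5,0,2.15,-0.147],[0,-3.98,0,2.43,-0.168],[0,-3.98,0,2.43,-0.168]])

```text
clock: 6.52
position: [0.4765, 0.0101, 0.1528]
ee_rot: [-1.173, -1.264, 1.263]
force: [3.3, 0.5, -3.2]
width: 0.106
```

Run:
```python
from plan import *
s=arm.observe(); print(s['clock'],s['position'],s['force'],s['ft_torque'],s['width'],rig(s['position']))
Rt=R.from_rotvec(s['ee_rot']).as_matrix()
print("yaw rig",np.arctan2(Rt[1,0],Rt[0,0])-np.pi/2-th)
```

```text
6.525 [0.4764677  0.0101381  0.15283367] [ 3.27395276  0.4712251  -3.19818437] [ 0.15806039 -0.66345523  0.04473318] 0.10623118657519358 [[-44.78749912  24.96444649]]
yaw rig -0.12439447704324219
```

Run:
```python
from plan import *
s=arm.observe()
for p,y,g in path(np.array([-4.2,0.]),16)[8:]:
    w=world(p,s['position'][2]); dd,r=delta(s,w); print(p.round(1),dd,round(-(y+.127),3))
```

```text
[-48.4  21.5] [-0.39 -0.    0.31] -0.021
[-52.   17.8] [-0.8  -0.    0.63] -0.042
[-55.5  14.3] [-1.2  -0.    0.93] -0.063
[-59.   10.7] [-1.59 -0.    1.23] -0.084
[-62.3   7.3] [-1.97 -0.    1.52] -0.105
[-65.5   3.9] [-2.35 -0.    1.8 ] -0.126
[-68.6   0.5] [-2.72 -0.    2.06] -0.147
[-71.6  -2.8] [-3.08 -0.    2.32] -0.168
```

Request:
send_rows(steps=[[0,-0.4,0,0.31,-0.021],[0,-0.8,0,0.63,-0.042],[0,-1.2,0,0.93,-0.063],[0,-1.6,0,1.23,-0.084],[0,-1.97,0,1.52,-0.105],[0,-2.35,0,1.8,-0.126],[0,-2.72,0,2.06,-0.147],[0,-3.08,0,2.32,-0.168],[0,-3.08,0,2.32,-0.168],[0,-3.08,0,2.32,-0.168]])

```text
clock: 7.78
position: [0.4559, -0.0219, 0.1528]
ee_rot: [-1.085, -1.386, 1.385]
force: [4.7, 0.7, -2.2]
width: 0.105
```

Run:
```python
from plan import *
from cell import imaging
s=arm.observe(); print(s['clock'],s['position'],s['force'],s['ft_torque'],s['width'],rig(s['position']))
Rt=R.from_rotvec(s['ee_rot']).as_matrix()
print("yaw rig",np.arctan2(Rt[1,0],Rt[0,0])-np.pi/2-th)
np.save("s5.npy",np.r_[s['position'],s['ee_rot']])
for n,(r0,r1,c0,c1) in dict(scene=(110,260,165,365),top=(120,240,190,350),wrist=(150,384,120,400)).items():
    a=imaging.get_image(n); cv2.imwrite(f"pics/{n}5.png",a); f=800/(c1-c0); f=min(f,600/(r1-r0))
    cv2.imwrite(f"pics/{n}5c.png",cv2.resize(a[r0:r1,c0:c1],None,fx=f,fy=f,interpolation=cv2.INTER_CUBIC)); print(n,f)
```

```text
7.775 [ 0.45587905 -0.02192332  0.15280274] [ 4.69485755  0.67588363 -2.16080739] [ 0.18320974 -0.96545115 -0.08987391] 0.10466251081554814 [[-71.29662916  -2.40512426]]
yaw rig 0.04350955971203979
scene 4.0
top 5.0
wrist 2.5641025641025643
```

View pics/scene5c.png

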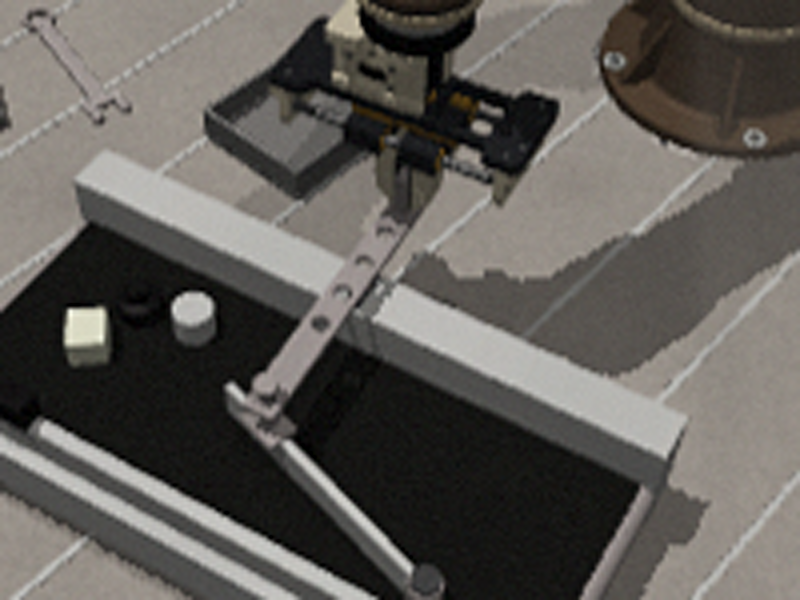

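View pics/top5c.png

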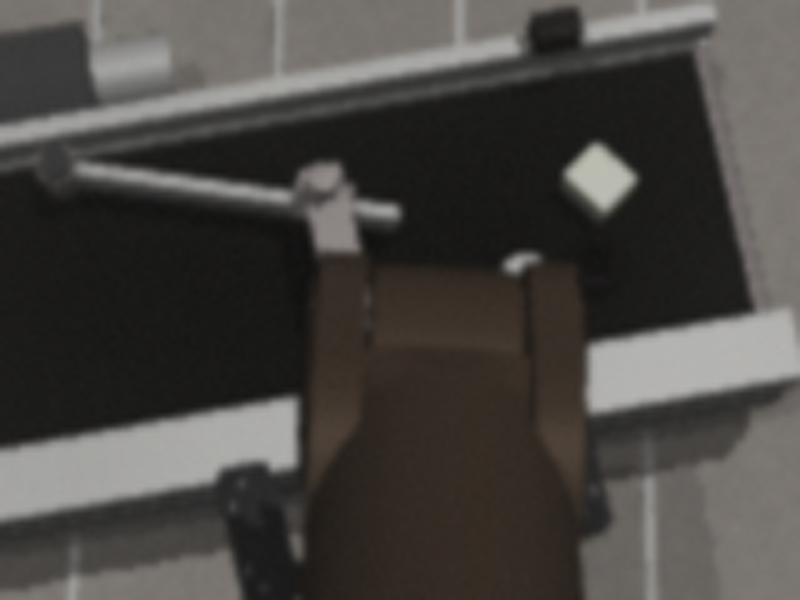

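View pics/wrist5c.png

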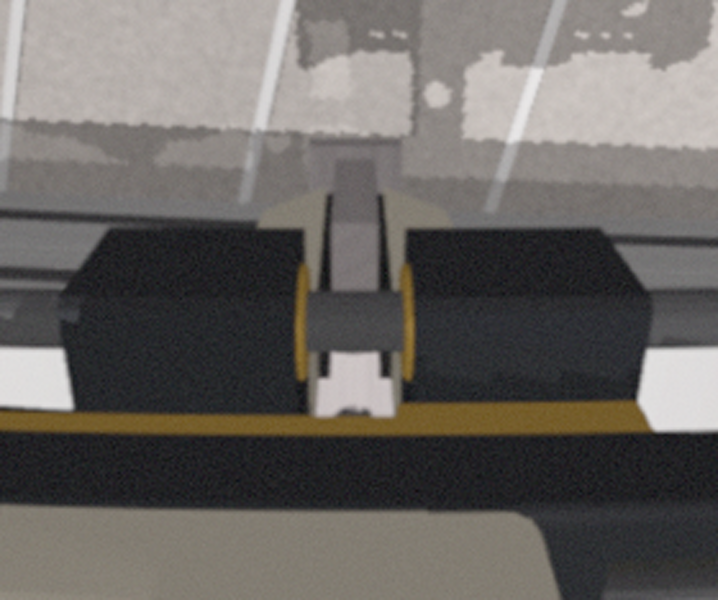

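Run:
```python
from h import *
a=cv2.imread("pics/scene0.png")[165:195,240:280]; b=cv2.imread("pics/scene5.png")[160:200,235:275]
A=cv2.resize(a,None,fx=10,fy=10,interpolation=cv2.INTER_CUBIC);B=cv2.resize(b,None,fx=10,fy=10,interpolation=cv2.INTER_CUBIC)
A=cv2.copyMakeBorder(A,0,100,0,0,cv2.BORDER_CONSTANT)
cv2.imwrite("pics/z5.png",np.hstack([A,B]))
```

```text
(no output)
```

View pics/z5.png

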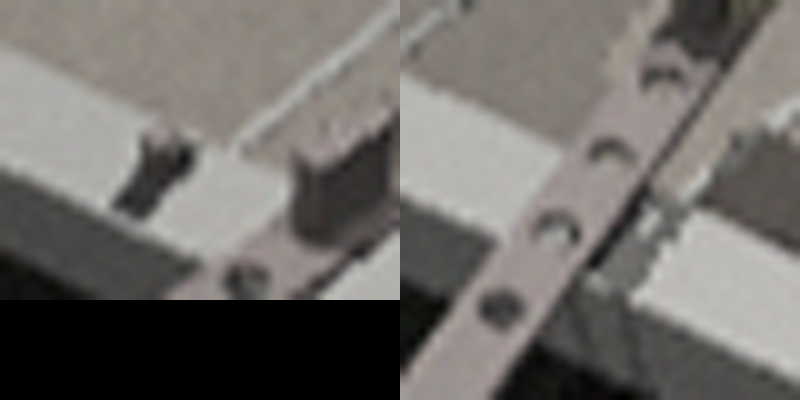

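Run:
```python
from h import *
from cell import imaging
S=imaging.camera_params("scene")
print("peg",rig(onz(S,[(256.4,178.0)],.136)))
for p in [(610,152),(555,231),(501,307),(662,75)]:
    print(rig(onz(S,[((p[0]-400)/10+235-.45,p[1]/10+160-.45)],.147)))
```

```text
peg [[-5.37345866  2.09075771]]
[[-6.46858361 -1.58868977]]
[[27.22867894  0.35878803]]
[[58.64167099  1.90683217]]
[[-40.3183803  -3.9622363]]
```

Request:
send_rows(steps=[[0,0.15,0,-0.03,0.007],[0,0.3,0,-0.05,0.015],[0,0.3,0.2,-0.05,0.015],[0,0.3,0.4,-0.05,0.015],[0,0.3,0.4,-0.05,0.015],[0,0.3,0.4,-0.05,0.015]])

```text
clock: 8.68
position: [0.4556, -0.0189, 0.1487]
ee_rot: [-1.093, -1.375, 1.375]
force: [4.5, 1.2, -3.0]
width: 0.109
```

```bash
cat > st.py <<'E'
from plan import *
from cell import imaging
import sys
s=arm.observe(); print(s['clock'],s['position'].round(4),s['force'].round(1),s['ft_torque'].round(2),round(s['width'],3),rig(s['position']).round(1))
Rt=R.from_rotvec(s['ee_rot']).as_matrix()
y=np.arctan2(Rt[1,0],Rt[0,0])-np.pi/2-th
print("yaw rig",y.round(4),"hole",(rig(s['position'])[0]+67.5*np.array([np.cos(y),np.sin(y)])).round(1))
if len(sys.argv)>1:
    a=imaging.get_image("scene"); cv2.imwrite(f"pics/scene{sys.argv[1]}.png",a)
    cv2.imwrite(f"pics/z{sys.argv[1]}.png",cv2.resize(a[155:205,225:290],None,fx=12,fy=12,interpolation=cv2.INTER_CUBIC))
E
python3 st.py 6
```

```text
8.675 [ 0.4556 -0.0189  0.1487] [ 4.5  1.2 -3. ] [ 0.21 -1.02 -0.01] 0.109 [[-71.    0.6]]
yaw rig 0.0288 hole [-3.5  2.5]
```

View pics/z6.png

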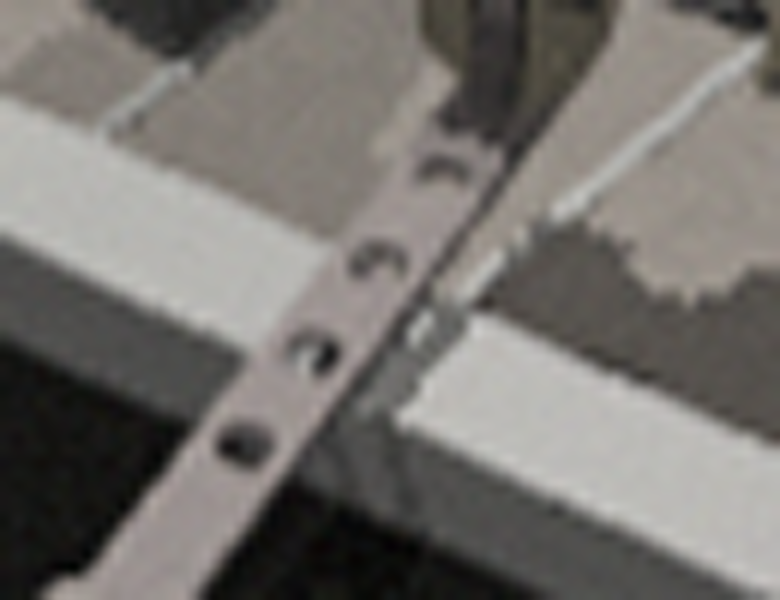

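Through the wanted hole at (378,262) I can see a pinkish disc, probably the peg tip, with a dark arc above it. I'll lower gently and feel for contact.

Request:
send_rows(steps=[[0,0,0.1,0,0],[0,0,0.2,0,0],[0,0,0.3,0,0],[0,0,0.35,0,0],[0,0,0.35,0,0]])

```text
clock: 9.35
position: [0.4558, -0.0191, 0.1453]
ee_rot: [-1.094, -1.375, 1.374]
force: [4.8, 0.1, -1.5]
width: 0.106
```

```bash
python3 st.py 7
```

```text
9.35 [ 0.4558 -0.0191  0.1453] [ 4.8  0.1 -1.5] [ 0.09 -1.19 -0.04] 0.106 [[-70.8   0.4]]
yaw rig 0.0287 hole [-3.3  2.3]
```

View pics/z7.png

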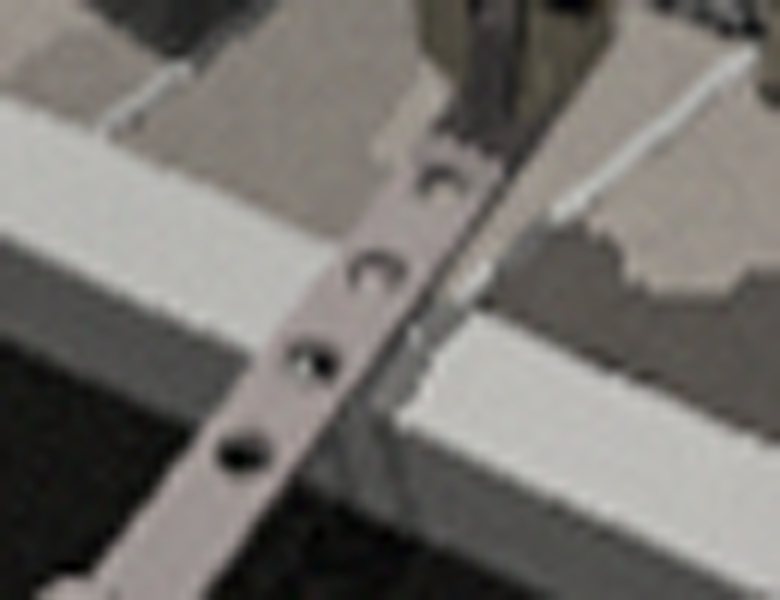

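Request:
send_rows(steps=[[0,0,0.1,0,0],[0,0,0.2,0,0],[0,0,0.2,0,0]])

```text
clock: 9.78
position: [0.4558, -0.0191, 0.1432]
ee_rot: [-1.094, -1.375, 1.374]
force: [5.2, 0.8, -2.5]
width: 0.11
```

```bash
python3 st.py 8
```

```text
9.775 [ 0.4558 -0.0191  0.1432] [ 5.2  0.8 -2.5] [ 0.05 -1.19 -0.06] 0.11 [[-70.8   0.4]]
yaw rig 0.0286 hole [-3.4  2.3]
```

View pics/z8.png

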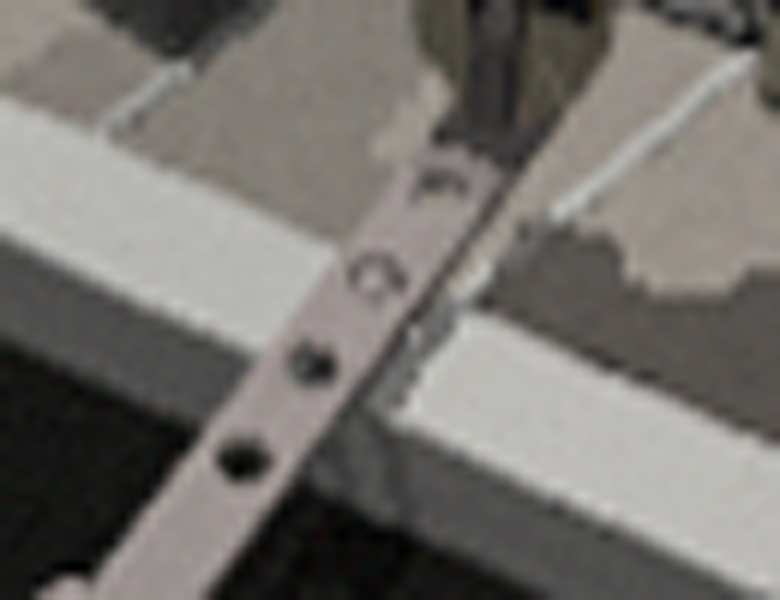

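The wanted hole at (377,277) now shows a bright disc inside a dark ring. The bar's underside is about 4 mm below the peg tip with no extra force, so the peg is in. I'll keep lowering.

Request:
send_rows(steps=[[0,0,0.1,0,0],[0,0,0.2,0,0],[0,0,0.3,0,0],[0,0,0.4,0,0],[0,0,0.4,0,0]])

```text
clock: 10.45
position: [0.4558, -0.0192, 0.1392]
ee_rot: [-1.094, -1.375, 1.374]
force: [5.5, -0.8, -3.8]
width: 0.109
```

```bash
python3 st.py
```

```text
10.45 [ 0.4558 -0.0192  0.1392] [ 5.5 -0.8 -3.8] [-0.01 -1.21 -0.  ] 0.109 [[-70.8   0.3]]
yaw rig 0.0286 hole [-3.4  2.2]
```

Request:
send_rows(steps=[[0,0,0.1,0,0],[0,0,0.2,0,0],[0,0,0.3,0,0],[0,0,0.4,0,0],[0,0,0.5,0,0],[0,0,0.6,0,0],[0,0,0.65,0,0],[0,0,0.65,0,0]])

```text
clock: 11.45
position: [0.4558, -0.0192, 0.1328]
ee_rot: [-1.094, -1.375, 1.374]
force: [5.1, 0.3, -2.0]
width: 0.102
```

```bash
python3 st.py 9
```

```text
11.45 [ 0.4558 -0.0192  0.1328] [ 5.1  0.3 -2. ] [-0.04 -1.26  0.  ] 0.102 [[-70.8   0.3]]
yaw rig 0.0285 hole [-3.3  2.2]
```

View pics/z9.png

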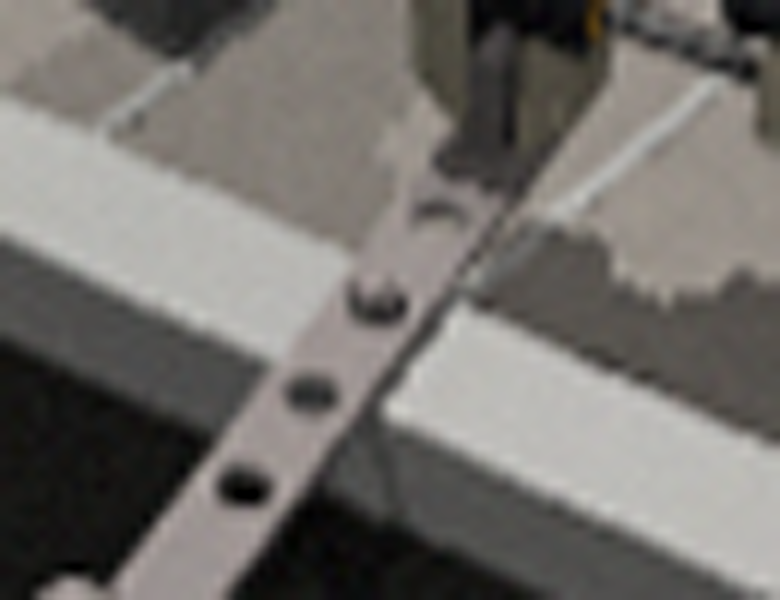

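The peg now sticks up through the wanted hole at (377,297). About 2 mm remain.

Request:
send_rows(steps=[[0,0,0.05,0,0],[0,0,0.1,0,0],[0,0,0.15,0,0],[0,0,0.2,0,0],[0,0,0.2,0,0],[0,0,0.2,0,0]])

```text
clock: 12.25
position: [0.4558, -0.0192, 0.1309]
ee_rot: [-1.094, -1.375, 1.374]
force: [5.1, -0.3, 0.7]
width: 0.106
```

```bash
python3 st.py
```

```text
12.25 [ 0.4558 -0.0192  0.1309] [ 5.1 -0.3  0.7] [-0.1  -1.22 -0.02] 0.106 [[-70.8   0.3]]
yaw rig 0.0284 hole [-3.3  2.2]
```

Request:
send_rows(steps=[[0,0,0.05,-0.05,0],[0,0,0.05,-0.1,0],[0,0,0.05,-0.1,0]])

```text
clock: 12.62
position: [0.4558, -0.0192, 0.1307]
ee_rot: [-1.093, -1.374, 1.375]
force: [-2.4, -2.3, 11.9]
width: 0.104
```

```bash
python3 st.py
```

```text
12.625 [ 0.4558 -0.0192  0.1307] [-2.4 -2.3 11.9] [-0.21 -0.17 -0.03] 0.104 [[-70.9   0.3]]
yaw rig 0.0281 hole [-3.4  2.2]
```

Request:
send_rows(steps=[[0,0,-0.05,0,0],[0,0,-0.05,0,0],[0.4,0,-0.05,0,0],[0.4,0,-0.05,0,0],[0.4,0,-0.05,0,0],[0.4,0,-0.05,0,0]])

```text
clock: 13.38
position: [0.4561, -0.0187, 0.1306]
ee_rot: [-1.092, -1.374, 1.375]
force: [-0.2, 0.1, 1.0]
width: 0.395
```

```bash
python3 st.py 10
```

```text
13.375 [ 0.4561 -0.0187  0.1306] [-0.2  0.1  1. ] [ 0.05  0.02 -0.04] 0.395 [[-70.4   0.7]]
yaw rig 0.0286 hole [-2.9  2.6]
```

View pics/z10.png

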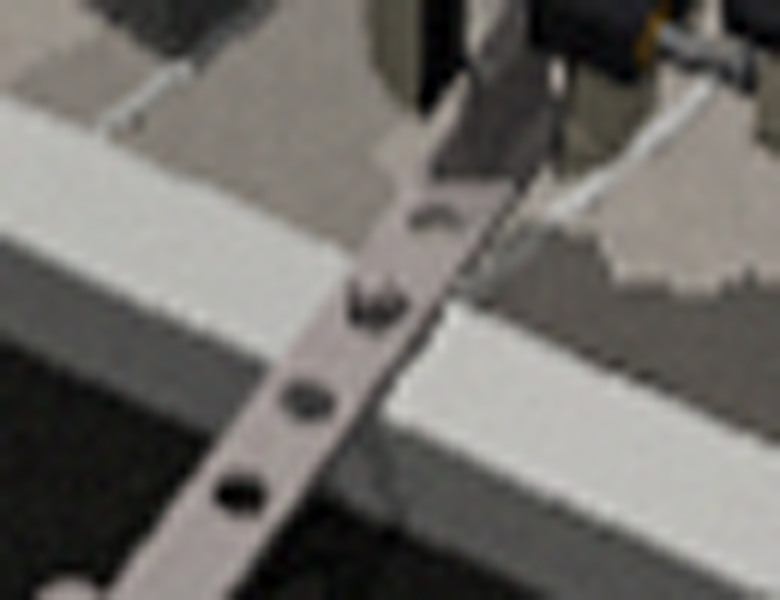

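The bar stays seated on the peg with the fingers open. I'll lift away, back off, and check from above.

Request:
send_rows(steps=[[0.4,0,-1,0,0],[0.4,0,-3,0,0],[0.4,0,-6,0,0],[0.4,0,-10,0,0],[0.4,5,-12,2,0],[0.4,10,-12,4,0],[0.4,15,-12,4,0],[0.4,20,-12,4,0],[0.4,25,-12,4,0],[0.4,25,-12,4,0],[0.4,25,-12,4,0]])

```text
clock: 14.8
position: [0.3613, 0.2152, 0.2511]
ee_rot: [-1.094, -1.375, 1.375]
force: [0.8, -0.4, 0.1]
width: 0.401
```

Run:
```python
from h import *
from cell import arm,imaging
s=arm.observe(); print(s['clock'],s['position'])
a=imaging.get_image("top");cv2.imwrite("pics/top11.png",a)
cv2.imwrite("pics/top11c.png",cv2.resize(a[115:230,165:355],None,fx=4.2,fy=4.2,interpolation=cv2.INTER_CUBIC))
a=imaging.get_image("scene");cv2.imwrite("pics/scene11.png",a)
cv2.imwrite("pics/scene11c.png",cv2.resize(a[145:300,135:340],None,fx=3.8,fy=3.8,interpolation=cv2.INTER_CUBIC))
```

```text
14.8 [0.36129427 0.21516823 0.25105891]
```

View pics/top11c.png

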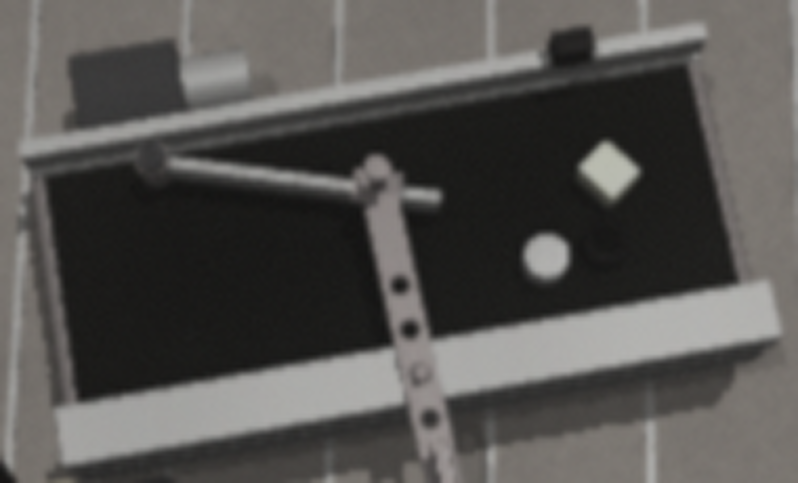

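View pics/scene11c.png

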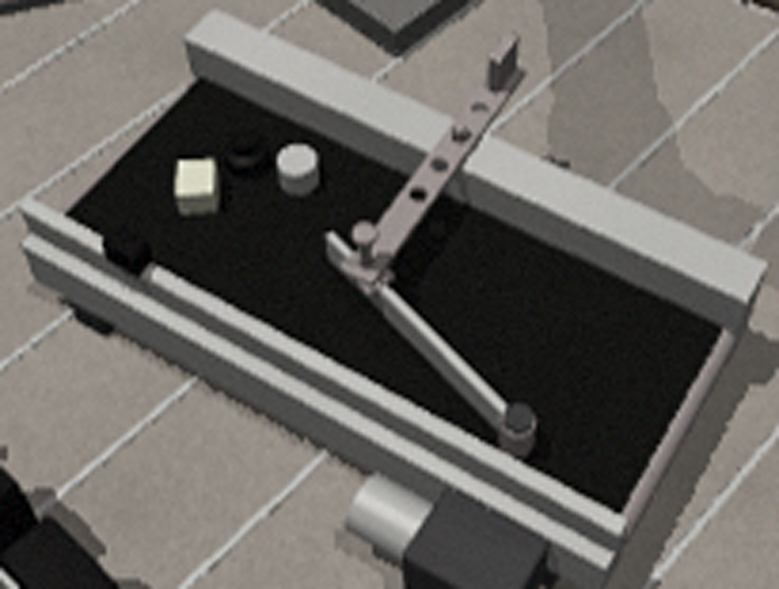

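The second hole from the fin, at (420,372) in the top view, holds the peg. The gate stands open, the bar lies on the fence, and the belt parts are where they were. I'll run a quick numeric check, then hand in.

Run:
```python
from h import *
from cell import arm,imaging
P=imaging.camera_params("top");S=imaging.camera_params("scene")
W=[rig(onz(P,[(165+(x+.5)/4.2-.5,115+(y+.5)/4.2-.5)],.125))[0] for x,y in[(400,285),(409,328),(420,372),(430,418)]]
V=[rig(onz(S,[(135+(x+.5)/3.8-.5,145+(y+.5)/3.8-.5)],.125))[0] for x,y in[(418,194),(439,165),(460,137),(481,107)]]
for A in(W,V):
    A=np.array(A); d=(A[0]-A[3]); L=np.linalg.norm(d); eye=A[0]+d/L*72; print(A.round(1).tolist(),"spacing",(L/3).round(1),"eye",eye.round(1),"gate",np.arcsin((185-eye[0])/160).round(3))
print(cv2.absdiff(cv2.imread("pics/top0.png"),cv2.imread("pics/top11.png"))[150:170,300:320].max())
s=arm.observe(); print(s['force'].round(1)); arm.sign_off()
```

```text
[[61.8, 2.8], [30.7, 2.3], [-1.0, 0.6], [-33.5, -0.1]] spacing 31.8 eye [133.7   5. ] gate 0.326
[[60.5, 2.7], [28.6, 1.5], [-3.6, 0.9], [-38.8, -0.9]] spacing 33.1 eye [132.4   5.2] gate 0.335
18
[-0.7  0.4 -0.5]
the job is handed in; nothing more can be done
```

The stay bar now holds the gate open: its second hole from the fin sits over the peg and the gripper is clear. I handed the job in at about 15 s of the allowed 72 s; no verdict was reported.

**What I did:** I gripped the bar by its fin, lifted it about 22 mm and swung the gate open along its arc. I then lowered the bar in small steps while watching the force, seated it, let go and backed off.

**Final checks:**

| Check | Top view | Scene view | Required |
|---|---|---|---|
| Hole from the slot's middle | 1 mm | 4 mm | under 16 mm |
| Gate angle | 0.326 rad | 0.335 rad | 0.205 to 0.43 rad |
| Hole spacing (bar assumed flat at fence height) | 31.8 mm | 33.1 mm | nominal 32 mm |

- **Forces:** the highest reading I took was about 12 N, when pressing lightly to seat the bar. I only read it at the end of each move. It was near zero at hand-in, with the gripper clear.
- **Bystanders:** the three parts on the belt look unmoved in the before and after pictures. I did not measure the bench items; the arm passed above them.

**What disagreed or wasn't measured:**
- Before lowering, the cameras differed by up to about 3 mm on the peg's sideways position. I aimed between them, and the peg entered on the first try.
- I judged that the bar lies flat from the pictures, the hole spacing and the seating contact, not from a direct height measurement.
- Gate speed was not measured; the last pictures were taken 1.4 s after release.

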